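# Unhitch the jar shaker's hold-down bar and hold it up

## Robot

A 6-joint arm with a two-finger parallel gripper is mounted at the origin on a cart in front of the work surface, level with it; the furniture and walls round the work are solid. World frame = base frame: x ahead of the robot, y to its left, z up, the work surface at z = 0. Lengths are in mm, angles in rad, forces in N, time in s.
With the tool pointing down it reaches from about 275 to 750 mm from the base axis. Payload 10.2 kg.
Tool frame: the origin (TCP) lies at the very end of the fingers, on their centre line; the grasp point (between the pads) lies 19 mm behind it (ctrl.hold_point_z is the distance from the TCP to the grasp point, in mm); z points along the fingers, y is the direction in which the jaws open and shut (so a half turn about z gives the same grasp; the last joint's range is limited). The gripper opens to 85 mm and grips with 20 to 120 N. Pads are 22 mm wide; open, the fingers measure 114 mm over their backs; the gripper's body (76 mm by 85 mm) begins 54 mm behind the grasp point. The pads swing forward as they close: fully open they stand 13 mm farther back than shut.
Start: joints at [-1.406, 0.313, 1.498, -0, 1.331, -0.223], TCP at [198.518, -486.026, 209.594] pointing down, gripper open.
Joint ranges: [-2.94, 2.94], [-0.97, 2.17], [0.19, 2.56], [-1.23, 4.37], [0.02, 3.11], [-2.88, 2.88]. Speed limits (rad/s): [2.39, 2.39, 3.01, 3.14, 3.14, 3.14].

## Interface

Orientations are given as a unit quaternion [w, x, y, z].
In Python, from rig import readout, cams, workorder, spotter, ctrl gives the robot as it stands.
- The arm moves only by the tool step_arm, never from a script. Its argument "plan" is text: rows parted by semicolons, each of 5 numbers parted by spaces: the shift along the tool's x, y, z in cm, then the turn about the tool's z in degrees, then the opening in per cent of the stroke, from 0 (shut) to 100 (fully open). In form: x y z twist gripper; .... A call has 1 to 10 rows; each row is the pose to reach, as a shift and turn from the pose commanded when the call began, along the tool's axes at that moment; what a row does not reach only later rows make up. A row lasts 1/10 s, in which the tool goes at most 50 mm and 8.59 degrees, less where a joint would pass 70% of its speed; a pose out of reach is approached as far as the arm can. A call with a gripper value outside its range is refused whole. The fingers move at their own pace and stop on an object; "grip_force" is the grip in N (left out, the last holds). Time passes only in rows, so rows that repeat a pose let the fingers close. It gives the time, the measured TCP pose, the force and the opening at its end, in the units of the state.
- readout.sense(): the state, without advancing time (a new reading comes with each control period).
- cams.capture(name): name is "side" or "top" or "wrist"; returns (picture, depth): 384x512x3 uint8, red, green, blue; 384x512 float32, mm along the optical axis (not along the pixel's ray), 0 where there is no reading.
- cams.camera_info(name): a dict with "vfov" (degrees; the focal length in pixels is half the picture's height over the tangent of half this angle, whatever the lens; pixels are square), "cx", "cy" (the principal point, pixels), "k1" (the pictures are not rectified: a ray, as slopes to the right and down, at radius r is drawn at 1 + k1 r^2 times it, then the intrinsics apply), "rvec" (rotation vector, rad) and "tvec" (3), from world to camera coordinates, as OpenCV has them. Camera axes: x right, y down, z forward; pixel columns grow to the right and rows downward; lengths in mm; the calibration is good to about 2 mm. A picture is of the moment at which its call begins: read the wrist's pose just before it. camera_info takes no time and is no camera call; for the wrist camera it gives the pose at the moment of the call.
- workorder.finish_job(): hands the job in, once; it reports no verdict.
Trained networks look in the newest picture that a camera, given by its name, has taken for a name from the list of things; names that differ only in an ending like _2 or _b are one class to them, and where a whole thing is asked for, a point or a joint stands for the part that bears it (a point fixed in the world has none). Each returns a list of dicts, best first, with "conf" (0 to 1); they miss things now and then, are a little off and sometimes report something else, mostly with a low value. They report only what shows in the picture. A call takes as long as a camera call. They do not tell look-alikes from the thing itself.
- spotter.regions_of(camera, target): "pixels" (384x512 bool, what is visible of it) and "extent" ([centre column, centre row, width, height] in pixels, round what is visible of it).
The state is a dict: "time_s": time; "joints": joint angles; "dq": joint speeds; "tau": joint torques, N m; "eef_pos": TCP position; "ee_rot": TCP orientation; "force": force on the tool from outside, world axes, zero at the start; "wrist_torque": the same for the moment, N m; "grip_width": opening from 0.0 (shut) to 1.0 (fully open).
Only numpy, scipy, OpenCV 4.12 (cv2) and the standard library are available. Lean on these libraries where they do the work, as an engineer would, in place of code of your own. Each camera call takes 0.05 s, during which the arm holds its last target. There are 200 camera calls.

## Task

Free the jar shaker's hold-down bar so that a colleague can take the jars out: with the driver, turn the captive lock screw on the bar's front end about a quarter turn anticlockwise (seen from above) until its cam tab no longer blocks the latch, and stand the driver back in its block as it was. Then draw the latch sideways by its upright grip against the spring, lift the bar's front end at least 9 cm off the ball, and finish still holding it up there, steady, without disturbing any jar, the mug or the small bottle.

Things in the scene. Friction and masses are not known exactly. Their poses are not given: they have to be found in the camera images.
- shaker: grey jar shaker 340 x 190 mm with an aluminium table (top at z 0.071), fixed. Origin: centre of its footprint on the desk; x runs from its front (dial, ball, coupler; nearest the robot) to its back (hinge), y to its left, z up. Jars stand in pockets on the centre line at x -0.040 and 0.042, under the hold-down bar (24 mm wide, z 0.140 to 0.156, down).
- ball (a point): centre of the steel ball (25 mm) on the ball mount, at (-0.130, 0, 0.128) of the shaker's frame. The coupler at the bar's front end sits over it: a steel plate 90 mm (x) x 64 mm (y), from 30 mm in front of to 60 mm behind the ball, its top 20 mm above this point, with the latch slide and the lock screw on top.
- bar_hinge (a point): middle of the bar's hinge pin at the back of the shaker, at (0.105, 0, 0.148) of the shaker's frame; the pin runs along the shaker's y. The point's frame turns with the bar.
- hold_bar (a joint): bar angle about its hinge pin, rad: 0 = down on the ball, grows as the front end rises, up to 1.3. The coupler is 0.235 m in front of the pin, so 0.40 rad lifts it 91 mm. Bar and coupler weigh about 0.55 kg; nothing keeps them up: let go and they fall back. It cannot rise while the latch pawl is under the ball.
- latch (a joint): travel of the latch slide, m: 0 = latched, 0.012 = fully drawn (end stop). Drawn along the shaker's +y (its left) against a spring of 5 N at 0, 10 N at 0.012, which returns it. From 0.007 on the pawl is clear of the ball; once the coupler is a few cm up the latch may spring back. Blocked after about 3 mm while the lock screw's tab points at it.
- latch_grip (a point): where to grip the latch: an upright black ribbed grip, 22 mm (shaker x) by 12 mm (y), 36 mm high, from 22 mm below to 14 mm above this point; the flat slide is 34 mm below it. Pinch the 12 mm from above, fingers closing along the shaker's y. At (-0.136, -0.018, 0.188) of the shaker's frame when down and latched; frame and grip tip back with the bar as it rises.
- lock_screw (a joint): turn of the captive lock screw, rad: 0 to 0.1 = locked, its brass cam tab (24 mm) points along the shaker's -y at the latch slide; grows anticlockwise seen from above to a stop at 1.5. From about 0.9 on the tab is clear of the latch. Stays where left (friction 0.06 N m).
- screw_slot (a point): on the screw's axis at the floor of the slot in its round steel head (27 mm across). The slot crosses the whole head along this frame's x (the shaker's x when the screw reads 0), 6 mm wide with bevelled edges, 6 mm deep (head top 6 mm above this point). z up. At (-0.108, 0.016, 0.1605) of the shaker's frame when the bar is down.
- driver_grip (a point): centre of the handle of the driver, a loose upright tool of 0.12 kg: black square handle 24 x 24 mm, 80 mm long (40 mm above and below this point), 8 mm steel shaft, flat blade ending 92 mm below this point, 14 mm wide along this frame's x, 3 mm thick along y. z points up the handle. At the start it stands in the tool block, this point 98 mm above the desk.
- tool_block: wooden tool block 100 mm (x) x 50 mm (y) x 58 mm high, fixed. Origin: centre of its underside. The driver's hole is in the middle, 18 mm along x, 10 mm along y, right through; the two small round holes stay empty. The driver stands with its blade along the block's x, its handle resting on the block's top, the handle's centre 98 mm above this origin.
- jar_front: white sample jar, 74 mm across, 87 mm high, loose in the front pocket under the bar. Origin: centre of its underside.
- jar_back: the same, in the back pocket.
- mug: mug with handle, 86 x 120 x 101 mm, standing loose on the desk on the other side of the shaker from the tool block. Leave alone.
- jar_side: a sample jar standing loose on the desk farther left of the shaker. Leave alone.
- dropper: small dropper bottle, 28 mm across, 68 mm high, loose on the desk left of the shaker. Leave alone.
Not all that is in view belongs to the job. Of the things that look like the part that bears driver_grip, the middle-sized one is meant.

How it is judged:
By the outcome, as a careful person would: the job done as asked, in the order asked, and still so for the second after the job is handed in, while the arm keeps its last pose, push and grip.
It also fails if it takes over 64 s, if anything falls off the work surface, if the arm or the gripper's body presses on something with over 40 N, if the wrist force passes 120 N, or if a joint passes its speed limit or range.

## Working session

There is one attempt and no reset: what is moved stays moved. The work goes in short steps, Python scripts to look and compute and a tool call to move; the robot and the scene stay as the last step left them, time stands still between calls to the robot, and variables do not carry over. Pictures are saved under pics/ and viewed, about 8 in all and at most 12, crops included, and the job is handed in when it is done.

Besides the shell and the picture viewer there is one more tool, called after "Emit:" as name(argument=value, ...) on one line, values as JSON. step_arm: Moves the arm, as the interface text tells. Its arguments: {"type":"object","properties":{"plan":{"type":"string"},"grip_force":{"type":"number"}},"required":["plan"]}

```bash
mkdir -p pics; ls
cat > h.py <<'E'
import numpy as np, cv2
from scipy.spatial.transform import Rotation as R
from rig import readout, cams, workorder, spotter, ctrl
def cap(n):
    info=cams.camera_info(n); p,d=cams.capture(n); return p,d,info
def K(i): 
    return 192/np.tan(np.radians(i['vfov'])/2)
def world(uv,d,i):
    uv=np.atleast_2d(uv).astype(float); f=K(i)
    q=np.stack([(uv[:,0]-i['cx'])/f,(uv[:,1]-i['cy'])/f],1); s=q.copy()
    for _ in range(20): s=q/(1+i['k1']*(s**2).sum(1,keepdims=True))
    d=np.atleast_1d(d)[:,None]
    c=np.hstack([s,np.ones((len(s),1))])*d
    Rm=cv2.Rodrigues(np.array(i['rvec'],float))[0]
    return (c-np.array(i['tvec']).reshape(1,3))@Rm
def proj(P,i):
    Rm=cv2.Rodrigues(np.array(i['rvec'],float))[0]
    c=np.atleast_2d(P)@Rm.T+np.array(i['tvec']).reshape(1,3)
    s=c[:,:2]/c[:,2:]; s=s*(1+i['k1']*(s**2).sum(1,keepdims=True))
    return s*K(i)+[i['cx'],i['cy']]
def cloud(d,i,mask=None):
    m=(d>0) if mask is None else (mask&(d>0))
    v,u=np.nonzero(m); return world(np.stack([u,v],1),d[v,u],i),u,v
def save(n,p,s=1):
    cv2.imwrite('pics/'+n,cv2.resize(p[:,:,::-1],None,fx=s,fy=s,interpolation=cv2.INTER_CUBIC))
E
python3 - <<'E'
from h import *
print(readout.sense(), ctrl.hold_point_z)
ims=[]
for n in ['top','side']:
    p,d,i=cap(n); print(n,i); save(n+'0.png',p,1.5)
    np.savez(n+'0.npz',p=p,d=d)
    for t in ['shaker','driver_grip','tool_block','latch_grip','lock_screw','mug','jar_side','dropper']:
        for r in spotter.regions_of(n,t)[:4]:
            P,u,v=cloud(d,i,r['pixels']); print(t,round(r['conf'],2),np.round(r['extent']),np.round(np.median(P,0)) if len(P) else None, np.round(P.min(0)) if len(P) else '', np.round(P.max(0)) if len(P) else '')
E
```

```text
pics
{'time_s': 0.0, 'joints': array([-1.40642427e+00,  3.13458659e-01,  1.49842794e+00, -6.21847718e-06,
        1.33097811e+00, -2.23380648e-01]), 'dq': array([ 6.10966389e-04, -6.98881444e-04, -1.69473488e-03,  2.58320988e-05,
       -1.00505258e-04,  1.53919398e-05]), 'tau': array([-3.16981270e-03, -4.12279165e+01, -2.59741509e+01, -3.15103680e-04,
        4.26031314e-03, -9.51452591e-06]), 'eef_pos': array([ 198.45757182, -485.74768266,  209.03409713]), 'ee_rot': array([-6.35838190e-04,  9.81264434e-01,  1.92664750e-01,  1.57443023e-05]), 'force': array([ 0.68251013,  0.25980687, -0.53138895]), 'wrist_torque': array([-0.00849635, -0.0021435 , -0.0671487 ]), 'grip_width': 0.9990153966190684} 18.700000000000003
top {'vfov': 49.48194371493248, 'cx': 254.0762195729459, 'cy': 183.28479666858803, 'k1': -0.12795984482602707, 'rvec': array([ 2.17103558, -2.16565822,  0.06307092]), 'tvec': array([  79.43854336,  596.00367836, 1191.98278247])}
shaker 0.57 [270. 171.  79. 124.] [623.  44.  70.] [454. -71.  -5.] [818. 160. 204.]
shaker 0.36 [185. 212.  28.  36.] [511. 275.  56.] [461. 243. 
[... 1303 characters left out ...]
]
driver_grip 0.55 [174. 198.   5.  26.] [398. 222.  59.] [384. 209.  -2.] [409. 295.  84.]
tool_block 0.92 [217. 187.  40.  23.] [517. 274.  57.] [462. 241.  26.] [568. 320.  61.]
latch_grip 0.75 [218. 201.  26.  24.] [504.   1. 157.] [480. -11.  52.] [540. 258. 203.]
lock_screw 0.54 [224. 195.  15.  10.] [525.  34. 164.] [513.   3. 148.] [538.  57. 185.]
mug 0.65 [217. 316.  52.  61.] [ 499. -273.   68.] [ 456. -296.   -2.] [551. -88. 103.]
mug 0.39 [256. 206. 112.  34.] [553.  28. 151.] [463. -13.  -3.] [755. 325. 203.]
jar_side 0.6 [277. 176.  24.  29.] [687. 318.  61.] [634.  50.  -5.] [730. 477. 157.]
dropper 0.55 [251. 188.   4.  10.] [620. 250.  52.] [612. 244.  -1.] [626. 337.  68.]
```

View pics/top0.png

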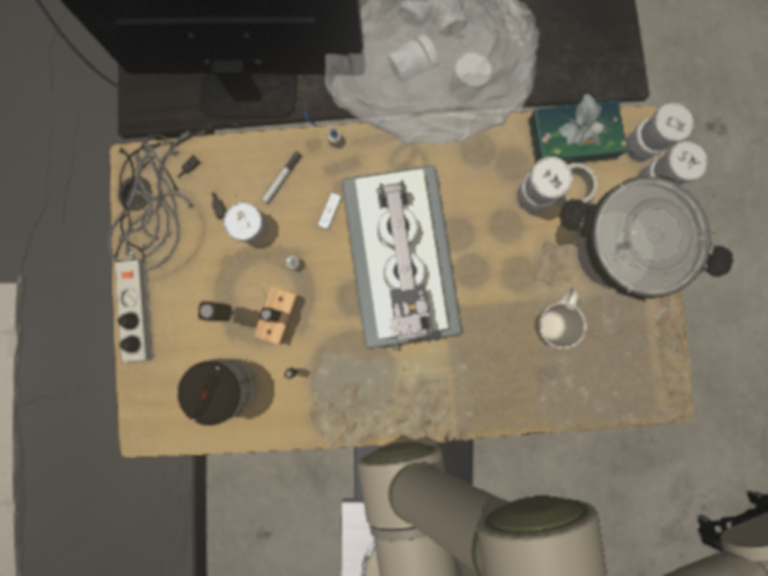

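View pics/side0.png

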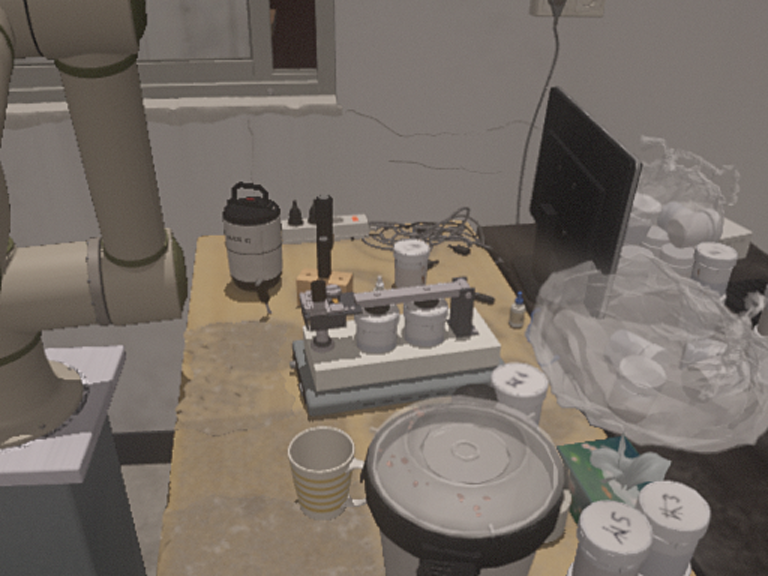

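The top and side pictures show three driver look-alikes (side px at 1x):
- (214,172): in the block, top at z 140.
- (216,146): larger, behind it, top at z 187.
- (174,198): small, top at z 84.

The middle-sized one is the driver in the wooden block, at about (515,274). The mug, side jar and dropper match what was reported.

Run:
```python
from h import *
i=cams.camera_info('top'); z=np.load('top0.npz'); P,u,v=cloud(z['d'],i)
def rect(m):
    r=cv2.minAreaRect(P[m][:,:2].astype(np.float32)); return np.round(r[0]),np.round(r[1]),round(r[2],1)
X,Y,Z=P.T
m=(Z>62)&(Z<80)&(X>440)&(X<830)&(Y>-90)&(Y<170); print('table',m.sum(),rect(m))
m=(Z>20)&(Z<80)&(X>440)&(X<830)&(Y>-90)&(Y<170); print('shaker20+',m.sum(),rect(m))
m=(Z>8)&(Z<80)&(X>430)&(X<840)&(Y>-110)&(Y<190); print('shaker8+',m.sum(),rect(m))
m=(Z>135)&(Z<165)&(X>540)&(X<830)&(Y>-90)&(Y<170); q=P[m]; c,s,vt=np.linalg.svd(q[:,:2]-q[:,:2].mean(0),full_matrices=False); print('bar',q.mean(0),np.degrees(np.arctan2(*(vt[0][::-1]*np.sign(vt[0][0])))))
m=(Z>48)&(Z<68)&(X>450)&(X<580)&(Y>235)&(Y<325); print('block',m.sum(),rect(m))
for c,n in[((515,274),140),((519,362),187)]:
    m=(Z>n-25)&(Z<n+20)&(np.hypot(X-c[0],Y-c[1])<30); print('drv',m.sum(),rect(m),P[m].mean(0))
w=cams.camera_info('wrist'); Rm=cv2.Rodrigues(np.array(w['rvec']))[0]; print(w,-Rm.T@np.array(w['tvec']),Rm)
```

```text
table 2634 (array([635.,  42.]), array([306., 130.]), 8.6)
shaker20+ 5044 (array([630.,  42.]), array([352., 189.]), 8.7)
shaker8+ 5133 (array([623.,  57.]), array([385., 264.]), 0.6)
bar [638.06989928  42.78483482 152.15897705] 9.301025804546654
block 513 (array([516., 283.]), array([ 52., 100.]), 72.0)
drv 89 (array([516., 282.]), array([24., 24.]), 72.9) [516.1860931  280.93708311 134.79564737]
drv 158 (array([522., 375.]), array([32., 31.]), 89.6) [521.14363897 373.00124505 180.1580722 ]
{'vfov': 63.663218665930316, 'cx': 252.20388686061958, 'cy': 184.7934431995641, 'k1': -0.047332465717005764, 'rvec': array([-2.37455857,  1.59781766,  0.26074153]), 'tvec': array([-524.15929631,  -39.98228062,  380.59040637])} [ 274.30180315 -454.38948602  373.4693078 ] [[ 3.76636554e-01 -9.26361084e-01 -2.18295291e-04]
 [-8.78372838e-01 -3.57200507e-01  3.17598733e-01]
 [-2.94289082e-01 -1.19427548e-01 -9.48225183e-01]]
```

Emit:
step_arm(plan="0 0 -5 0 100;0 0 -10 0 100;0 0 -15 0 100;0 0 -15 0 100")

```text
time_s: 1.3
eef_pos: [198.8, -487.2, 366.3]
ee_rot: [0.006, 0.981, 0.193, -0.0]
force: [0.6, 0.3, -0.8]
grip_width: 1.0
```

Emit:
step_arm(plan="4 -4 0 -5 100;8 -8 0 -10 100;12 -11 0 -15 100;15.5 -14.5 0 -20 100;19 -18 0 -25 100;22.5 -21 0 -30 100;26 -24 0 -35 100;29.5 -27.5 0 -40 100;33 -30.5 0 -45 100;36.5 -34 0 -50 100")

```text
time_s: 2.3
eef_pos: [408.3, -31.2, 359.5]
ee_rot: [0.0, 0.807, 0.591, 0.0]
force: [0.2, -1.4, 0.8]
grip_width: 1.0
```

Emit:
step_arm(plan="5 0.7 0 0 100;10 1.4 0 0 100;15 2.1 0 0 100;19 2.7 0 0 100;21 3 0 0 100;21 3 0 0 100;21 3 0 0 100")

```text
time_s: 3.0
eef_pos: [500.4, 157.4, 359.2]
ee_rot: [-0.0, 0.808, 0.59, -0.0]
force: [0.3, 0.0, -0.2]
grip_width: 1.0
```

```bash
cat > m.py <<'E'
from h import *
import sys
n=sys.argv[1]; s=readout.sense(); print(np.round(s['eef_pos'],1),np.round(s['ee_rot'],3),np.round(s['joints'],2))
p,d,i=cap('wrist'); save(n+'.png',p,1.5); np.savez(n+'.npz',p=p,d=d,**{k:np.array(v) for k,v in i.items()})
P,u,v=cloud(d,i); X,Y,Z=P.T
def rect(m):
    if m.sum()<10: return None
    r=cv2.minAreaRect(P[m][:,:2].astype(np.float32)); return np.round(r[0],1),np.round(r[1],1),round(r[2],1)
m=(Z>54)&(Z<62)&(X>450)&(X<580)&(Y>235)&(Y<335); print('block',m.sum(),rect(m))
m=(Z>125)&(Z<145)&(np.hypot(X-516,Y-281)<30); print('drv',m.sum(),rect(m),Z[m].mean() if m.sum() else 0)
m=(Z>65)&(Z<77)&(X>440)&(X<830)&(Y>-90)&(Y<170); print('table',m.sum(),rect(m))
m=(Z>20)&(Z<77)&(X>440)&(X<830)&(Y>-90)&(Y<150); print('shaker',m.sum(),rect(m))
m=(Z>190)&(Z<212)&(X>460)&(X<540)&(Y>-30)&(Y<60); print('latch',m.sum(),rect(m))
m=(Z>161)&(Z<173)&(X>480)&(X<560)&(Y>0)&(Y<80); print('screw',m.sum(),rect(m))
E
python3 m.py w1
```

```text
[500.4 157.4 359.2] [-0.     0.808  0.59  -0.   ] [ 0.08  0.26  1.19 -0.    1.7   0.39]
block 2174 (array([516.6, 284.6]), array([ 50. , 101.2]), 71.9)
drv 441 (array([517.3, 284.3]), array([23.6, 23.2]), 70.3) 136.8030496671242
table 6506 (array([634.8,  45.1]), array([304.5, 132. ]), 8.4)
shaker 12409 (array([628.4,  44.4]), array([348.8, 190.1]), 8.3)
latch 202 (array([503.5,   7.6]), array([22.3, 12.1]), 11.2)
screw 303 (array([518.7,  30.4]), array([59.8, 26.7]), 63.4)
```

View pics/w1.png

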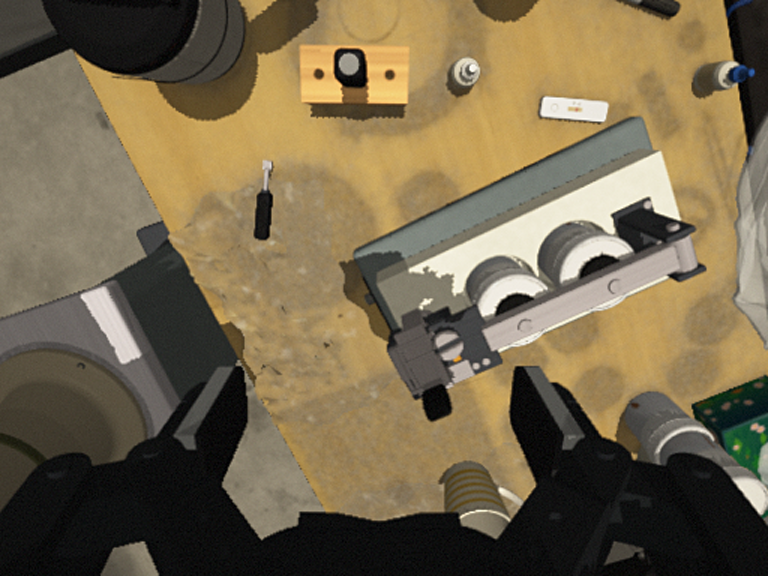

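The wrist picture (1.5x) shows:
- driver in the block at (350,67)
- screw head at (448,345), with its slot roughly along the bar
- latch grip at (436,400)
- small look-alike at (262,200), left of the block

Depth puts the driver and the block on the same centre. The handle is 23.5 mm square with its top at about 137, which fits the middle-sized one. I'm going for it, with a crop to confirm from above.

Emit:
step_arm(plan="4 -0.7 -0 0 100;8.5 -1.5 0 0 100;12.6 -2.3 4 0 100;12.6 -2.3 8 0 100;12.6 -2.3 11 0 100;12.6 -2.3 11 0 100;12.6 -2.3 11 0 100")

```text
time_s: 3.75
eef_pos: [517.6, 283.7, 251.3]
ee_rot: [0.0, 0.808, 0.589, 0.001]
force: [0.1, -0.4, 0.9]
grip_width: 0.998
```

```bash
python3 m.py w2
python3 - <<'E'
import cv2; a=cv2.imread('pics/w2.png'); cv2.imwrite('pics/w2c.png',a[120:520,150:650])
E
```

```text
[517.6 283.7 251.3] [0.    0.808 0.589 0.001] [ 0.3   0.44  1.22 -0.    1.49  0.61]
block 2783 (array([516.9, 285. ]), array([ 50.3, 100.2]), 71.4)
drv 625 (array([517.1, 284.8]), array([24.4, 23.8]), 71.6) 136.22489118412238
table 7738 (array([634.3,  45.9]), array([307.1, 131.2]), 8.5)
shaker 16231 (array([624.5,  63.2]), array([348.7, 158.9]), 6.1)
latch 0 None
screw 0 None
```

View pics/w2c.png

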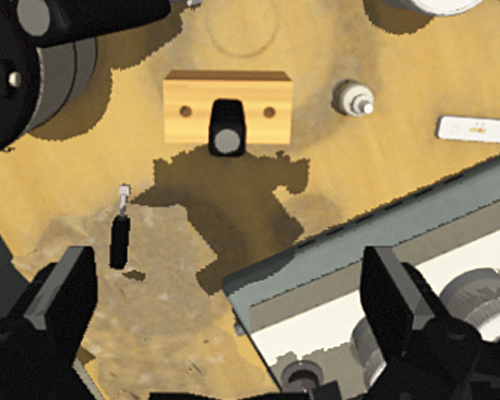

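The crop shows the middle driver standing upright in the centre hole of the block, centred between the fingers. I'll descend and grip.

Emit:
step_arm(plan="0.1 -0.1 4 0.5 100;0.1 -0.1 8 0.5 100;0.1 -0.1 12 0.5 100;0.1 -0.1 15 0.5 100;0.1 -0.1 15.9 0.5 100;0.1 -0.1 15.9 0.5 60;0.1 -0.1 15.9 0.5 20;0.1 -0.1 15.9 0.5 0;0.1 -0.1 15.9 0.5 0;0.1 -0.1 15.9 0.5 0", grip_force=60)

```text
time_s: 4.8
eef_pos: [517.1, 286.1, 92.0]
ee_rot: [0.0, 0.81, 0.586, 0.001]
force: [-0.9, -0.7, 5.4]
grip_width: 0.268
```

Emit:
step_arm(plan="0 0 0 0 0;0 0 0 0 0;0 0 -2 0 0;0 0 -4 0 0;0 0 -7 0 0;0 0 -11 0 0;0 0 -16 0 0;0 0 -21 0 0;0 0 -23 0 0;0 0 -23 0 0")

```text
time_s: 5.8
eef_pos: [517.1, 286.1, 324.0]
ee_rot: [0.001, 0.81, 0.586, 0.003]
force: [-0.4, -0.3, -1.5]
grip_width: 0.27
```

Run:
```python
from h import *
p,d,i=cap('side'); 
save('s1.png',p[90:270,120:320],3)
z=np.load('w1.npz'); i={k:z[k] for k in ['vfov','cx','cy','k1','rvec','tvec']}
P,u,v=cloud(z['d'],i); X,Y,Z=P.T
print(readout.sense()['eef_pos'])
a=np.radians(8.5);Rz=np.array([[np.cos(a),-np.sin(a)],[np.sin(a),np.cos(a)]])
# detector-free: latch top rect center (503.5,7.6); screw head top
for nm,lo,hi in[('head',164,170)]:
    m=(Z>lo)&(Z<hi)&(X>500)&(X<550)&(Y>10)&(Y<60); q=P[m]; (c,r)=cv2.minEnclosingCircle(q[:,:2].astype(np.float32)); print(nm,m.sum(),c,r,np.median(q,0),q.min(0),q.max(0))
m=(Z>138)&(Z<160)&(X>600)&(X<750)&(np.abs((Y-45)-(X-632)*np.tan(a))<20); q=P[m][:,:2]; l=cv2.fitLine(q.astype(np.float32),cv2.DIST_HUBER,0,.01,.01).ravel(); print('bar',l, np.degrees(np.arctan2(l[1],l[0])))
for o in [(629,45)]:
  for nm,l in [('latch',(-136,-18)),('screw',(-108,16)),('hinge',(105,0))]: print(nm,np.array(o)+Rz@l)
```

```text
[516.57682458 285.8872503  321.08941842]
head 222 (516.947021484375, 33.746524810791016) 27.69767951965332 [525.62756642  42.7929455  165.70713512] [500.97459785  10.96998476 164.01813409] [538.77538736  58.05550114 169.92264231]
bar [9.9130189e-01 1.3160758e-01 6.7449750e+02 5.4817062e+01] 7.5624976
latch [497.15441198   7.09563455]
screw [519.82133618  44.86083741]
hinge [732.84666565  60.51998817]
```

View pics/s1.png

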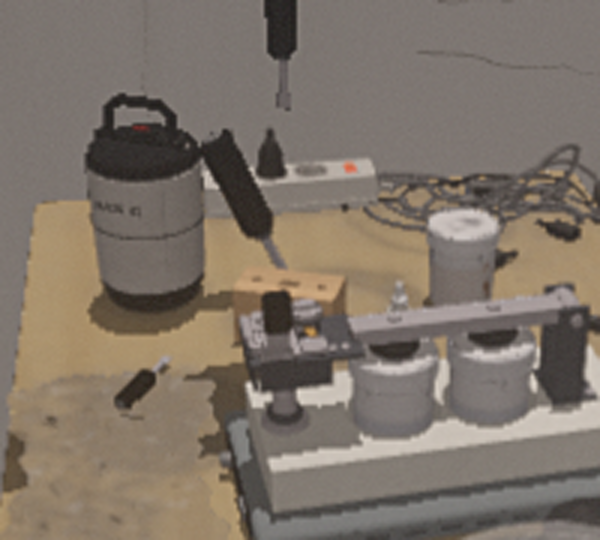

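The side crop shows the driver held vertically and the block empty. The bar, jars and latch grip look unchanged. The large and small look-alikes now lean or lie; both were already tipped in the earlier wrist pictures, before I came near them. Next I'll hover over the screw.

Emit:
step_arm(plan="-4 1.5 0 -5 0;-8 3 0 -10 0;-12 4.5 0 -15 0;-16 6 0 -20 0;-20 7.4 0 -24 0;-22.6 8.4 0 -27 0;-22.6 8.4 0 -27 0;-22.6 8.4 0 -27 0;-22.6 8.4 0 -27 0")

```text
time_s: 6.75
eef_pos: [525.1, 45.8, 319.7]
ee_rot: [-0.001, 0.651, 0.759, -0.0]
force: [-0.2, -0.8, -1.6]
grip_width: 0.271
```

```bash
python3 m.py w3
python3 - <<'E'
from h import *
z=np.load('w3.npz'); i={k:z[k] for k in ['vfov','cx','cy','k1','rvec','tvec']}
print(proj([[526,45,166],[503,8,202],[526,45,243]],i))
P,u,v=cloud(z['d'],i); X,Y,Z=P.T
for zz in range(146,172,2): 
    m=(Z>zz)&(Z<zz+2)&(X>480)&(X<570)&(Y>0)&(Y<90); print(zz,m.sum(),end=' ')
m=(Z>163.5)&(Z<172)&(X>490)&(X<560)&(Y>18)&(Y<80); q=P[m]; print(cv2.minEnclosingCircle(q[:,:2].astype(np.float32)),np.median(q,0),q.min(0),q.max(0))
p=z['p'];cv2.imwrite('pics/w3c.png',cv2.resize(p[130:330,130:390,::-1],None,fx=3,fy=3,interpolation=cv2.INTER_CUBIC))
E
```

```text
[525.1  45.8 319.7] [-0.001  0.651  0.759 -0.   ] [-0.14  0.27  1.28  0.    1.6  -0.29]
block 0 None
drv 0 None 0
table 8442 (array([635.5,  44.8]), array([305.4, 130.1]), 8.7)
shaker 15399 (array([628.6,  45.2]), array([349.3, 188.2]), 8.5)
latch 276 (array([503.1,   7.7]), array([21.7, 11.6]), 7.8)
screw 401 (array([518.1,  30.7]), array([59.6, 26.4]), 61.2)
[[253.10520959 164.42587441]
 [224.31047111 206.35404211]
 [253.15303437 188.15747298]]
146 1025 148 325 150 143 152 979 154 573 156 222 158 83 160 61 162 31 164 215 166 124 168 2 170 12 ((526.2640991210938, 44.78439712524414), 13.570022583007812) [525.94516066  45.81328471 165.65494307] [512.79860622  31.64745856 163.54077904] [539.05335934  58.11478283 167.86531321]
```

View pics/w3c.png

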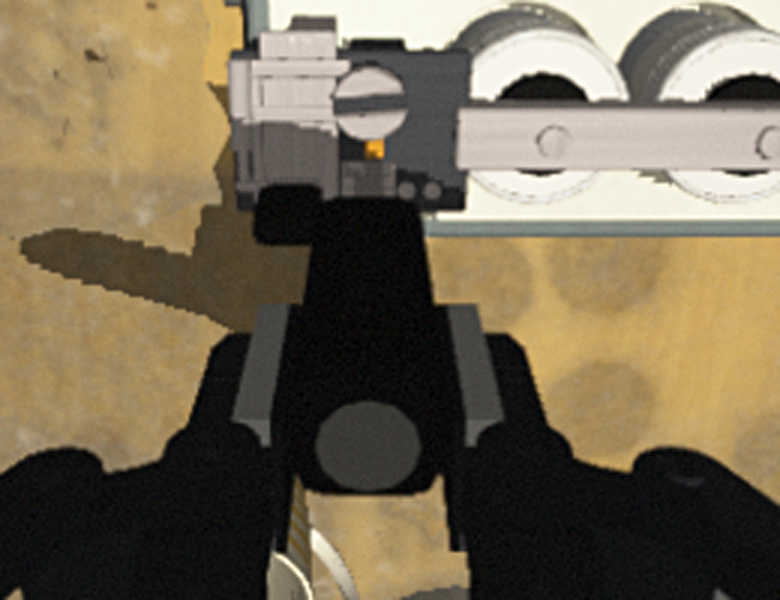

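The crop shows the screw head with its slot nearly along the bar, tilted a few degrees up to the right. The brass tab is just below it, pointing at the latch, and the driver handle is in the jaws. Depth gives the head centre as (526.3,44.8) with radius 13.6. I'll measure the slot angle and the driver's seat in the hand.

Run:
```python
from h import *
z=np.load('w3.npz'); i={k:z[k] for k in ['vfov','cx','cy','k1','rvec','tvec']}
P,u,v=cloud(z['d'],i); X,Y,Z=P.T; g=z['p'].mean(2)
r=np.hypot(X-526.3,Y-44.8)
m=(r<11); gg=g[v[m],u[m]]; print(np.percentile(gg,[5,20,50,80,95]),np.percentile(Z[m],[5,20,50,95]))
vv,uu=np.mgrid[130:200,220:290]; uv=np.stack([uu.ravel(),vv.ravel()],1)
Rm=cv2.Rodrigues(i['rvec'])[0]; C=-Rm.T@i['tvec']
W=world(uv,np.ones(len(uv)),i)-C
W=C+W*((166.5-C[2])/W[:,2])[:,None]
rr=np.hypot(W[:,0]-526.3,W[:,1]-44.8); gv=g[uv[:,1],uv[:,0]]
for th in (95,110,125):
    s=(rr<11.5)&(gv<th); q=W[s][:,:2]; l=cv2.fitLine(q.astype(np.float32),cv2.DIST_HUBER,0,.01,.01).ravel(); print(th,s.sum(),'ang',np.degrees(np.arctan(l[1]/l[0])),q.mean(0))
m=(Z>340)&(np.hypot(X-525,Y-46)<60); print(m.sum(),np.histogram(Z[m],bins=12))
m=(Z>362)&(Z<370)&(np.hypot(X-525,Y-46)<30);q=P[m];print(m.sum(),cv2.minAreaRect(q[:,:2].astype(np.float32)) if m.sum() else'')
# handle near face (+x tool side): plane fit for tilt
s=readout.sense(); T=R.from_quat(np.roll(s['ee_rot'],-1)).as_matrix(); L=(P-s['eef_pos'])@T
m=(abs(L[:,1])<9)&(abs(L[:,0])<20)&(L[:,2]<25)&(L[:,2]>-44); q=L[m]
for a in range(-45,25,6):
    k=q[(q[:,2]>a)&(q[:,2]<a+6)]; print(a,len(k),np.round(np.percentile(k[:,0],[10,50,90]),1) if len(k) else '')
for a in range(15,90,8):
    k=L[(abs(L[:,1])<12)&(abs(L[:,0])<20)&(L[:,2]>a)&(L[:,2]<a+8)]; print('shaft',a,len(k),np.round(np.median(k,0),1) if len(k) else '')
```

```text
[  7.          11.66666667  54.66666667  70.66666667 198.6       ] [160.61678929 246.961245   364.88910074 366.87680059]
95 102 ang 12.789192 [526.09760662  45.24756637]
110 117 ang 13.238246 [526.46651044  45.31260307]
125 132 ang 14.058075 [526.47875748  45.34597415]
38605 (array([ 430,  830, 1454, 2289,  951, 1240, 3271, 5540, 4306, 7375, 7955,
       2964]), array([340.02820575, 348.00353489, 355.97886403, 363.95419317,
       371.92952231, 379.90485145, 387.88018059, 395.85550973,
       403.83083887, 411.80616801, 419.78149714, 427.75682628,
       435.73215542]))
2712 ((525.2220458984375, 45.941200256347656), (49.99959945678711, 24.910627365112305), 8.738180160522461)
-45 460 [-1.3  9.4 10.5]
-39 256 [ 9.9 10.5 11. ]
-33 223 [10.  10.6 11.1]
-27 191 [10.1 10.7 11.1]
-21 177 [10.  10.6 11.2]
-15 150 [10.2 10.7 11.1]
-9 148 [10.  10.6 11.1]
-3 132 [10.2 10.7 11.1]
3 114 [10.1 10.7 11.1]
9 106 [10.1 10.7 11.2]
15 98 [10.  10.7 11.1]
21 55 [10.1 10.5 10.9]
shaft 15 159 [10.5  0.6 18.7]
shaft 23 127 [10.4  0.6 26.4]
shaft 31 0 
shaft 39 0 
shaft 47 4 [ 2.5  0.3 53.2]
shaft 55 37 [ 2.1  0.7 58.9]
shaft 63 32 [ 2.1  0.3 67.5]
shaft 71 56 [-0.1  0.3 73.2]
shaft 79 37 [ 0.   1.5 81.7]
shaft 87 0
```

Emit:
step_arm(plan="0 0.1 2 -4.3 0;0 0.1 4 -4.3 0;0 0.1 5.5 -4.3 0;0 0.1 6.2 -4.3 0;0 0.1 6.6 -4.3 0;0 0.1 6.8 -4.3 0;0 0.1 7 -4.3 0;0 0.1 7 -4.3 0")

```text
time_s: 7.6
eef_pos: [526.4, 45.1, 250.8]
ee_rot: [0.0, 0.622, 0.783, 0.0]
force: [0.3, -0.5, -1.4]
grip_width: 0.27
```

Run:
```python
from h import *
s=readout.sense(); print({k:np.round(s[k],2) for k in ['eef_pos','ee_rot','force','wrist_torque','joints']})
p,d,i=cap('side'); save('s2.png',p[150:250,180:280],6)
```

```text
{'eef_pos': array([526.43,  45.08, 250.84]), 'ee_rot': array([0.  , 0.62, 0.78, 0.  ]), 'force': array([ 0.3 , -0.55, -1.43]), 'wrist_torque': array([ 0.01, -0.01, -0.03]), 'joints': array([-0.14,  0.29,  1.42, -0.  ,  1.43, -0.36])}
```

Emit:
step_arm(plan="0.1 0 0 0 0;0.1 0 0.2 0 0;0.1 0 0.3 0 0;0.1 0 0.4 0 0;0.1 0 0.45 0 0;0.1 0 0.45 0 0")

```text
time_s: 8.25
eef_pos: [526.2, 46.0, 246.4]
ee_rot: [0.0, 0.622, 0.783, 0.0]
force: [-0.4, 0.2, 2.0]
grip_width: 0.273
```

Emit:
step_arm(plan="0 -0.02 0 -8.5 0;0 -0.04 0 -17 0;-0.02 -0.06 0 -25.5 0;-0.03 -0.08 0 -34 0;-0.03 -0.09 0 -42 0;-0.05 -0.1 0 -50 0;-0.07 -0.11 0 -58 0;-0.08 -0.12 0 -66 0;-0.1 -0.12 0 -74 0;-0.11 -0.13 0 -80 0")

```text
time_s: 9.25
eef_pos: [524.7, 44.8, 246.4]
ee_rot: [-0.0, -0.029, 1.0, 0.0]
force: [-2.9, 1.0, 3.6]
grip_width: 0.268
```

Emit:
step_arm(plan="0 0 0 -4 0;0 0 0 -4 0;0 0 0 -4 0")

```text
time_s: 9.55
eef_pos: [524.8, 44.7, 246.4]
ee_rot: [-0.0, -0.06, 0.998, 0.0]
force: [-2.8, 0.0, 4.2]
grip_width: 0.267
```

Run:
```python
from h import *
s=readout.sense(); print({k:np.round(s[k],2) for k in ['eef_pos','ee_rot','force','wrist_torque','joints','grip_width']})
```

```text
{'eef_pos': array([524.85,  44.71, 246.38]), 'ee_rot': array([-0.  , -0.06,  1.  ,  0.  ]), 'force': array([-2.77,  0.03,  4.24]), 'wrist_torque': array([ 0.08,  0.92, -0.06]), 'joints': array([-0.14,  0.29,  1.43,  0.  ,  1.42, -1.83]), 'grip_width': np.float64(0.27)}
```

Emit:
step_arm(plan="0 0 0 5 0;0 0 -0.3 6 0;0 0 -1 6 0;0 0 -3 6 0;0 0 -6 6 0;0 0 -8 6 0;0 0 -8 6 0")

```text
time_s: 10.25
eef_pos: [526.2, 44.5, 328.9]
ee_rot: [0.003, -0.009, 1.0, -0.0]
force: [-0.8, -0.3, -0.9]
grip_width: 0.267
```

```bash
python3 m.py w4
python3 - <<'E'
from h import *
z=np.load('w4.npz'); i={k:z[k] for k in ['vfov','cx','cy','k1','rvec','tvec']}
print(proj([[526,45,166]],i)); u,v=proj([[526,45,166]],i)[0].astype(int)
save('w4c.png',z['p'][max(0,v-70):v+70,max(0,u-100):u+100],4)
E
```

```text
[526.2  44.5 328.9] [ 0.003 -0.009  1.    -0.   ] [-0.14  0.26  1.26 -0.    1.61 -1.73]
block 2266 (array([516.6, 284.5]), array([52.7, 99.6]), 70.9)
drv 0 None 0
table 4459 (array([634.9,  45.1]), array([304.4, 130.8]), 8.7)
shaker 10339 (array([620.9,  43. ]), array([332.7, 190.7]), 8.7)
latch 310 (array([502.6,   7. ]), array([22.2, 12.4]), 10.7)
screw 375 (array([510.2,  33.7]), array([63.4, 26.6]), 35.7)
[[252.24090206 159.48974884]]
```

View pics/w4c.png

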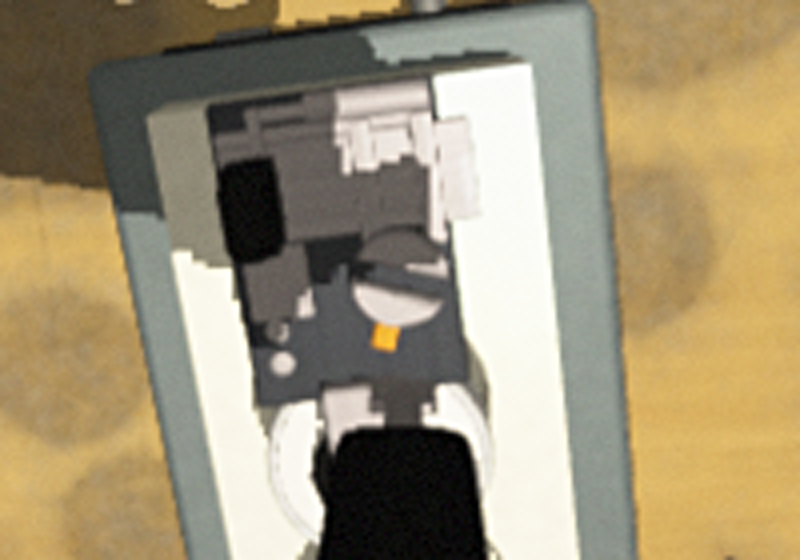

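The crop shows the brass tab now pointing towards the bar and hinge, away from the latch, with the slot turned about 75–80°. I'll take the driver back.

Emit:
step_arm(plan="0 2.5 0 8.5 0;0.1 5 0 17 0;0.2 7.5 0 25.5 0;0.2 10 0 34 0;0.3 12.5 0 42.5 0;0.3 15 0 51 0;0.4 17.5 0 59.5 0;0.4 20 0 68 0;0.5 22.5 0 76.5 0;0.5 24.2 0 85 0")

```text
time_s: 11.3
eef_pos: [515.3, 288.0, 324.2]
ee_rot: [-0.001, 0.671, 0.742, -0.001]
force: [0.7, 0.1, -1.1]
grip_width: 0.271
```

Emit:
step_arm(plan="0 0 0 8.5 0;0 0 0 17 0;0 0 0 24 0;0 0 0 24 0;0 0 0 24 0;0 0 0 24 0")

```text
time_s: 11.9
eef_pos: [515.8, 286.5, 325.5]
ee_rot: [-0.0, 0.808, 0.589, -0.0]
force: [-0.7, 0.1, -0.3]
grip_width: 0.272
```

Emit:
step_arm(plan="0 0.1 4.5 0.4 0;0 0.1 9 0.4 0;0 0.1 13 0.4 0;0 0.1 16 0.4 0;0 0.1 17.2 0.4 0;0 0.1 17.2 0.4 0;0 0.1 17.2 0.4 0")

```text
time_s: 12.6
eef_pos: [517.5, 286.5, 155.7]
ee_rot: [0.0, 0.811, 0.585, 0.001]
force: [1.0, 0.3, -0.8]
grip_width: 0.272
```

Run:
```python
from h import *
s=readout.sense(); print({k:np.round(s[k],3) for k in ['eef_pos','ee_rot','force']})
p,d,i=cap('wrist'); P,u,v=cloud(d,i); X,Y,Z=P.T
T=R.from_quat(np.roll(s['ee_rot'],-1)).as_matrix(); L=(P-s['eef_pos'])@T
m=(abs(L[:,1])<9)&(abs(L[:,0])<20)&(L[:,2]<25)&(L[:,2]>-38); print('face x',np.median(L[m][:,0]))
m=(Z>54)&(Z<62)&(X>450)&(X<580)&(Y>235)&(Y<335);print(cv2.minAreaRect(P[m][:,:2].astype(np.float32)))
```

```text
{'eef_pos': array([517.518, 286.459, 155.747]), 'ee_rot': array([0.   , 0.811, 0.585, 0.001]), 'force': array([ 1.019,  0.294, -0.751])}
face x 10.78667952866248
((516.7728881835938, 284.76800537109375), (50.64662551879883, 100.3514404296875), 71.34053039550781)
```

Emit:
step_arm(plan="-0.05 0 0.8 0 0;-0.05 0 1.5 0 0;-0.05 0 2.5 0 0;-0.05 0 3.5 0 0;-0.05 0 4.5 0 0;-0.05 0 5.5 0 0;-0.05 0 6.1 0 0;-0.05 0 6.3 0 0;-0.05 0 6.3 0 0")

```text
time_s: 13.55
eef_pos: [516.7, 285.8, 92.0]
ee_rot: [0.0, 0.811, 0.585, 0.0]
force: [-3.2, -0.1, 8.6]
grip_width: 0.266
```

Emit:
step_arm(plan="0 0 0 0 40;0 0 0 0 100;0 0 0 0 100;0 0 0 0 100;0 0 -2 0 100;0 0 -6 0 100;0 0 -11 0 100;0 0 -16 0 100;0 0 -21 0 100;0 0 -24 0 100")

```text
time_s: 14.55
eef_pos: [516.8, 285.8, 335.4]
ee_rot: [0.001, 0.811, 0.585, 0.002]
force: [0.7, 0.0, -0.3]
grip_width: 0.999
```

```bash
python3 m.py w5
python3 - <<'E'
from h import *
i=cams.camera_info('top'); p,d=cams.capture('top'); save('t2.png',p[120:260,120:320],4)
E
```

```text
[516.8 285.8 335.4] [0.001 0.811 0.585 0.002] [0.31 0.42 1.03 0.   1.69 0.63]
block 1867 (array([517.2, 285.4]), array([ 49.6, 100.4]), 71.4)
drv 391 (array([516.2, 285.2]), array([23.7, 23.1]), 71.6) 136.29106969886436
table 6054 (array([633.1,  52.9]), array([306.5, 116.5]), 8.6)
shaker 12237 (array([625.8,  67.1]), array([349.4, 151.1]), 9.7)
latch 0 None
screw 248 (array([522.7,  31.5]), array([52.8, 27.1]), 79.2)
```

View pics/w5.png

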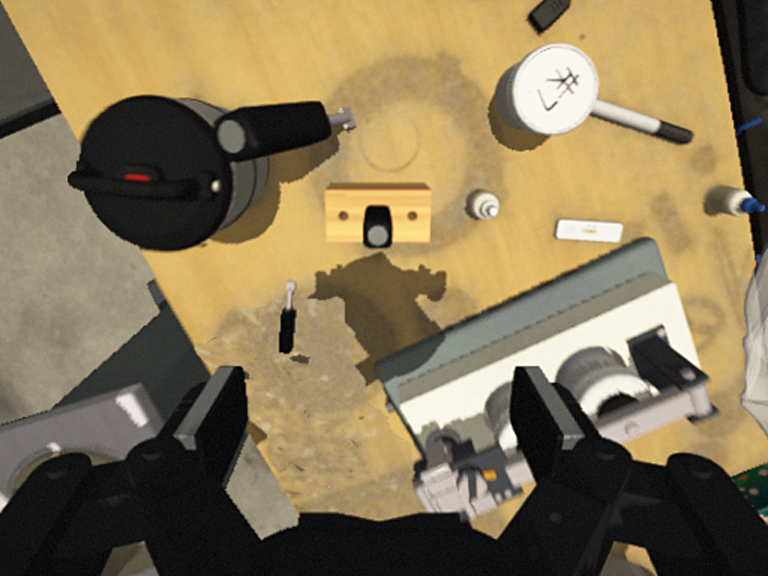

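The wrist picture shows the driver back in the block's centre hole at (377,225), upright with its top at 136. The dropper at (485,205) and the side jar at (550,85) are untouched, and the brass tab shows at (490,475). Next I'll go to the latch grip.

Emit:
step_arm(plan="-3 0.8 0 7.5 100;-6.5 1.8 0 15 100;-10 2.8 0 22.5 100;-13.5 3.8 0 30 100;-17 4.7 0 37.5 100;-20.5 5.7 0 45 100;-24 6.7 2 53 100;-26.8 7.5 4 60 100;-26.8 7.5 5 63 100;-26.8 7.5 5 63 100")

```text
time_s: 15.65
eef_pos: [502.4, 7.3, 278.9]
ee_rot: [-0.001, 0.997, 0.074, -0.002]
force: [-0.2, 0.2, -0.4]
grip_width: 1.001
```

Emit:
step_arm(plan="0 0 0 0 60;0 0 0 0 60;0 0 0 0 60")

```text
time_s: 15.95
eef_pos: [503.4, 8.2, 281.6]
ee_rot: [0.0, 0.997, 0.076, 0.0]
force: [0.4, 0.2, -0.5]
grip_width: 0.604
```

```bash
python3 m.py w6
python3 - <<'E'
from h import *
z=np.load('w6.npz'); i={k:z[k] for k in ['vfov','cx','cy','k1','rvec','tvec']}
P,u,v=cloud(z['d'],i); X,Y,Z=P.T
m=(Z>196)&(Z<206)&(X>470)&(X<540)&(Y>-30)&(Y<50); print(m.sum(),cv2.minAreaRect(P[m][:,:2].astype(np.float32)),Z[m].mean())
m=(Z>167)&(Z<185)&(X>450)&(X<560)&(Y>-40)&(Y<90); print(m.sum(), P[m].min(0),P[m].max(0))
E
```

```text
[503.4   8.2 281.6] [0.    0.997 0.076 0.   ] [-0.22  0.22  1.43  0.    1.49  1.2 ]
block 2494 (array([516.6, 284.4]), array([ 51.3, 102.1]), 71.4)
drv 138 (array([515.6, 273.8]), array([ 8.1, 24.4]), 86.7) 129.07023461138394
table 8110 (array([575.9,  35.9]), array([184.4, 131. ]), 8.6)
shaker 13937 (array([570.3,  35.1]), array([216., 191.]), 8.6)
latch 376 (array([504. ,   6.7]), array([21.8, 12. ]), 9.2)
screw 533 (array([526.8,  32. ]), array([26.3, 51.1]), 1.2)
326 ((504.4509582519531, 6.480714321136475), (20.755035400390625, 11.052152633666992), 9.19276237487793) 200.48954112068998
79 [512.40289598   2.00179051 167.01278552] [538.51032336  55.55896904 184.10571723]
```

Emit:
step_arm(plan="0.05 0.17 3 0 55;0.05 0.17 6 0 55;0.05 0.17 8.5 0 55;0.05 0.17 10 0 55;0.05 0.17 10.9 0 55;0.05 0.17 10.9 0 55;0.05 0.17 10.9 0 20;0.05 0.17 10.9 0 0;0.05 0.17 10.9 0 0;0.05 0.17 10.9 0 0", grip_force=50)

```text
time_s: 17.0
eef_pos: [504.4, 5.9, 173.1]
ee_rot: [0.0, 0.997, 0.075, 0.001]
force: [-1.1, -1.3, 7.3]
grip_width: 0.116
```

Emit:
step_arm(plan="0 0 0 0 0;0 0 0 0 0")

```text
time_s: 17.2
eef_pos: [504.5, 5.9, 173.1]
ee_rot: [0.0, 0.997, 0.075, 0.001]
force: [-0.5, 0.1, 6.5]
grip_width: 0.118
```

Emit:
step_arm(plan="0 -0.3 0 0 0;0 -0.6 0 0 0;0 -0.9 0 0 0;0 -1.05 0 0 0;0 -1.05 0 0 0;0 -1.05 0 0 0")

```text
time_s: 17.8
eef_pos: [503.1, 14.9, 173.2]
ee_rot: [0.002, 0.997, 0.075, 0.001]
force: [-1.8, -8.4, 5.3]
grip_width: 0.121
```

Emit:
step_arm(plan="0 -0.1 0 0 0;0.05 -0.1 -0.3 0 0;0.1 -0.1 -0.6 0 0;0.2 -0.1 -0.9 0 0;0.25 -0.1 -1.2 0 0;0.25 -0.1 -1.2 0 0")

```text
time_s: 18.4
eef_pos: [505.0, 16.3, 183.9]
ee_rot: [0.002, 0.997, 0.075, 0.0]
force: [4.5, -8.9, -6.0]
grip_width: 0.12
```

```bash
cat > b.py <<'E'
from h import *
import sys
s=readout.sense(); print({k:np.round(s[k],2) for k in ['time_s','eef_pos','force','wrist_torque','grip_width']})
a=np.radians(8.6); O=np.array([635.5,45.2])
for c in sys.argv[1:]:
    p,d,i=cap(c); save(f'{c}_{s["time_s"]:.1f}.png',p,1.5)
    P,u,v=cloud(d,i); D=P[:,:2]-O; x=D@[np.cos(a),np.sin(a)]; y=D@[-np.sin(a),np.cos(a)]
    # lower limit above the jars; bar top between x -60..90
    m=(x>-55)&(x<85)&(abs(y)<7)&(P[:,2]>130)&(P[:,2]<300)
    if m.sum()>20:
        k,b=np.polyfit(x[m],P[m][:,2],1); print(c,m.sum(),'bar q=',-np.arctan(k),'z at hinge',k*105+b)
E
python3 b.py wrist side
```

```text
{'time_s': np.float64(18.4), 'eef_pos': array([505.04,  16.27, 183.92]), 'force': array([ 4.52, -8.91, -5.96]), 'wrist_torque': array([-1.53, -0.29,  0.03]), 'grip_width': np.float64(0.12)}
wrist 2224 bar q= 0.06938012792682076 z at hinge 152.6083061464612
side 170 bar q= 0.05049364868410227 z at hinge 154.64890424966094
```

Emit:
step_arm(plan="0.15 0 -0.6 0 0;0.3 0 -1.2 0 0;0.5 0 -1.8 0 0;0.7 0 -2.35 0 0;0.9 0 -2.9 0 0;1.1 0 -3.5 0 0;1.35 0 -4.1 0 0;1.55 0 -4.65 0 0;1.55 0 -4.65 0 0")

```text
time_s: 19.4
eef_pos: [521.3, 18.6, 230.4]
ee_rot: [0.002, 0.997, 0.075, 0.001]
force: [9.6, -8.1, -9.1]
grip_width: 0.121
```

```bash
python3 b.py wrist
```

```text
{'time_s': np.float64(19.4), 'eef_pos': array([521.3 ,  18.61, 230.37]), 'force': array([ 9.58, -8.13, -9.09]), 'wrist_torque': array([-1.46, -1.11, -0.02]), 'grip_width': np.float64(0.12)}
wrist 2541 bar q= 0.25403896956531713 z at hinge 154.28980519993684
```

Emit:
step_arm(plan="0.25 0 -0.55 0 0;0.54 0 -1.1 0 0;0.8 0 -1.65 0 0;1.13 0 -2.2 0 0;1.45 0 -2.7 0 0;1.77 0 -3.2 0 0;2.1 0 -3.7 0 0;2.46 0 -4.25 0 0;2.75 0 -4.65 0 0;2.75 0 -4.65 0 0")

```text
time_s: 20.45
eef_pos: [548.1, 22.7, 276.1]
ee_rot: [0.001, 0.997, 0.075, -0.0]
force: [6.6, -8.1, -10.2]
grip_width: 0.115
```

Emit:
step_arm(plan="0 0 0 0 0;0 0 0 0 0;0 0 0 0 0;0 0 0 0 0;0 0 0 0 0")

```text
time_s: 20.95
eef_pos: [547.7, 22.7, 275.6]
ee_rot: [0.001, 0.997, 0.075, -0.0]
force: [6.5, -7.8, -9.0]
grip_width: 0.111
```

```bash
python3 b.py wrist side; ls pics | tail -30
```

```text
{'time_s': np.float64(20.95), 'eef_pos': array([547.71,  22.67, 275.61]), 'force': array([ 6.46, -7.77, -8.96]), 'wrist_torque': array([-1.45, -0.87,  0.01]), 'grip_width': np.float64(0.11)}
wrist 3012 bar q= 0.4511986367531029 z at hinge 156.2342526588695
side 122 bar q= 0.4443010594957536 z at hinge 154.92625109496208
s1.png
s2.png
side0.png
side_18.4.png
side_20.9.png
t2.png
top0.png
w1.png
w2.png
w2c.png
w3.png
w3c.png
w4.png
w4c.png
w5.png
w6.png
wrist_18.4.png
wrist_19.4.png
wrist_20.9.png
```

Emit:
step_arm(plan="0 0 0 0 0;0 0 0 0 0;0 0 0 0 0;0 0 0 0 0;0 0 0 0 0;0 0 0 0 0;0 0 0 0 0;0 0 0 0 0;0 0 0 0 0;0 0 0 0 0")

```text
time_s: 22.05
eef_pos: [547.7, 22.7, 275.6]
ee_rot: [0.001, 0.997, 0.075, -0.0]
force: [6.8, -7.4, -10.4]
grip_width: 0.115
```

```bash
python3 b.py wrist side top
```

```text
{'time_s': np.float64(22.05), 'eef_pos': array([547.73,  22.67, 275.61]), 'force': array([  6.77,  -7.37, -10.41]), 'wrist_torque': array([-1.45, -0.9 ,  0.01]), 'grip_width': np.float64(0.12)}
wrist 3008 bar q= 0.4511658222018068 z at hinge 156.24657573626175
side 137 bar q= 0.44270036833673265 z at hinge 153.88859537686432
top 139 bar q= 0.4526109042703113 z at hinge 155.7720852705375
```

View pics/side_20.9.png

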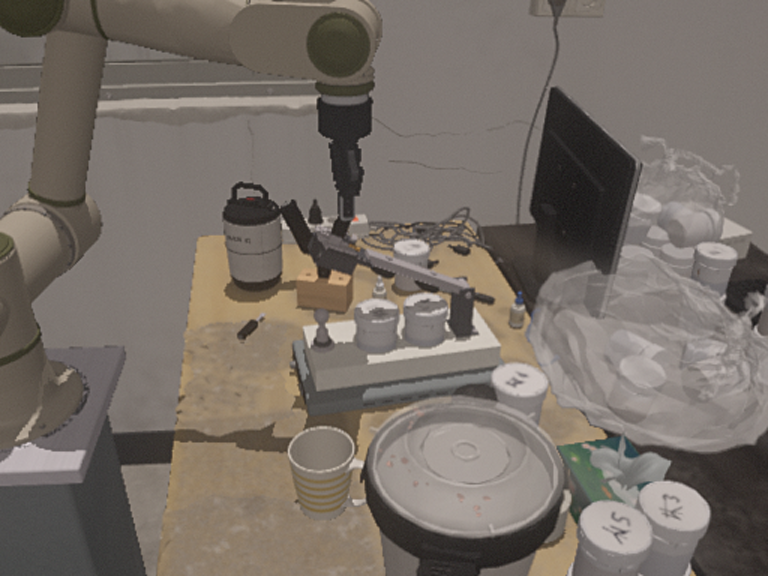

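The side picture shows the bar raised, held at (335,235). The ball is free at (320,315), both jars are in their pockets, the mug is in place at (322,470), and the driver stands in the block. The bar angle has stayed at 0.45 rad (about 10 cm) for over a second, so I'm handing in.

```bash
python3 -c "
from rig import workorder; print(workorder.finish_job())"
```

```text
the job is handed in; nothing more can be done
None
```

The hold-down bar is free and the arm is holding its front end about 10 cm above the ball, so the job is handed in.

- **Lock screw:** I used the middle-sized driver and turned the screw about 75° anticlockwise. The wrist picture afterwards showed the brass tab pointing back along the bar, away from the latch.
- **Driver:** it is back in its hole in the block, upright, with the handle top at about 136 mm and within 1 mm of its starting position.
- **Latch and lift:** I drew the latch about 10 mm, judged from the tool's travel and a spring force of about 8.5 N. I then raised the bar along its arc.

**Last checks:**
- **Bar angle:** the wrist, top and side cameras read 0.451, 0.453 and 0.443 rad, which is at least 10 cm of lift. It did not change over the last second.
- **Load and grip:** the force on the tool was about 14 N and the grip was steady.
- **Other things:** in the side picture both jars, the mug and the bottle stand where they were. I judged this by eye and did not measure it.

The two look-alike drivers stood upright in the first side picture and were tipped over or leaning in later ones. The arm had not been near either of them before they tipped, and both are still on the desk.

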